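Dispense one blank and nudge it onto the green spot

ROBOT

A 6-joint arm with a two-finger parallel gripper is mounted at the origin on a cart in front of the work surface, level with it; the furniture and walls round the work are solid. World frame = base frame: x ahead of the robot, y to its left, z up, the work surface at z = 0. Lengths are in m, angles in rad, forces in N, time in s.
With the tool pointing down it reaches from about 0.375 to 0.9 m from the base axis. Payload 3.1 kg.
Tool frame: the origin (TCP) lies on the front face of the gripper's body, between the roots of the fingers; the fingertips stand 73 mm ahead of it and the grasp point (between the pads) lies 54 mm ahead of it (manip.tips_ahead is the distance from the TCP to the fingertips, in m); z points along the fingers, y is the line along which they close (so a half turn about z gives the same grasp; the last joint's range is limited). The gripper opens to 85 mm and grips with 20 to 120 N. Pads are 22 mm wide; open, the fingers measure 114 mm over their backs; the gripper's body (76 mm by 85 mm) begins 54 mm behind the grasp point. The pads swing forward as they close: fully open they stand 13 mm farther back than shut.
Start: joints at [-0.178, 0.527, 1.433, -0, 1.181, -0.178], TCP at [0.625, 0, 0.304] pointing down, gripper open.
Joint ranges: [-3.08, 3.08], [-0.75, 2.2], [0.22, 2.44], [-1.43, 4.57], [0, 2.65], [-2.85, 2.85]. Speed limits (rad/s): [2.79, 2.79, 3.14, 3.14, 3.14, 3.14].

INTERFACE

Orientations are given as a unit quaternion [x, y, z, w].
In Python, from station import sense, eyes, workorder, manip gives the robot as it stands.
- The arm moves only by the shell command python3 -m inch 'ROWS' [OPENING] [FORCE]. ROWS is JSON, a list of rows, each an object of numbers: "dx", "dy", "dz": the shift along the tool's x, y, z in cm; "wx", "wy", "wz": the turn, a rotation vector about the tool's x, y, z in degrees. In form: [{"dx": .., "dy": .., "dz": .., "wx": .., "wy": .., "wz": ..}, ...]. A call has 1 to 10 rows; each row shifts and turns the commanded pose from where the row before left it, along the tool's axes as they then stand; what a row does not reach is not made up. A row lasts 1/8 s, in which the tool goes at most 62.5 mm and 10.7 degrees, less where a joint would pass 70% of its speed; a pose out of reach is approached as far as the arm can. A call with a gripper value outside its range is refused whole. OPENING is the opening, from 0 (shut) to 1 (fully open), set as the call begins (- or left out, the last holds). The fingers move at their own pace and stop on an object; FORCE is the grip in N (left out, the last holds). Time passes only in rows, so rows that do not move let the fingers close. It gives the time, the measured TCP pose, the force, the opening and the grip force at its end, in the units of the state.
- sense(): the state, without advancing time (a new reading comes with each control period).
- eyes.snapshot(name): name is "scene" or "side" or "wrist"; returns the picture (480x640x3 uint8, red, green, blue); there is no depth.
- eyes.camera_params(name): a dict with "fx", "fy", "cx", "cy" (pixels), "rvec" (rotation vector, rad) and "tvec" (3), from world to camera coordinates, as OpenCV has them. Camera axes: x right, y down, z forward; pixel columns grow to the right and rows downward; lengths in m; the calibration is good to about 2 mm. A picture is of the moment at which its call begins: read the wrist's pose just before it. camera_params takes no time and is no camera call; for the wrist camera it gives the pose at the moment of the call.
- workorder.sign_off(): hands the job in; it is judged then, once.
The state is a dict: "t": time; "q": joint angles; "qd": joint speeds; "tau": joint torques, N m; "tcp_pos": TCP position; "tool_rot": TCP orientation; "force": force on the tool from outside, world axes, zero at the start; "ft_torque": the same for the moment, N m; "finger_gap": opening from 0.0 (shut) to 1.0 (fully open); "gripper_force": force on a finger pad.
Only numpy, scipy, OpenCV 4.12 (cv2) and the standard library are available. Lean on these libraries where they do the work, as an engineer would, in place of code of your own. Each camera call takes 0.05 s, during which the arm holds its last target. There are 200 camera calls.

TASK

Press the red plunger of the grey blank feeder all the way down once and let it spring back up, so that a single blue blank comes out onto the counter. Then nudge that blank along the counter with the fingertips until it lies wholly on the green spot. Do not pick anything up, dispense no second blank, and leave the other things where they are.

Things in the scene. Friction and masses are not known exactly. Their poses are not given: they have to be found in the camera images.
- feeder: Grey blank feeder, fixed. Origin on the counter under the centre of its magazine; blanks come out along its -x, z up. Magazine: open top, no floor (the stack stands on the counter), x -25 to +25 mm, y -27 to +27, 42 mm high. Behind it a housing 36 mm high reaches x = +101 mm; feet 4 mm high reach y = +-42 mm.
- landing (a point): Point on the counter 70 mm before the magazine's centre, 45 mm before the gate. A full press slides the bottom blank out until its centre is here (up to 2 cm farther if pressed fast). When the plunger springs up, the steel pusher draws back and the other two blanks drop down by one.
- plunger_top (a point): Centre of the top face of the red plunger head, 32 mm across, 72 mm above the counter when up and 44 mm when fully down; it stands at x = +55 mm, y = 0 in the feeder's frame.
- plunger (a joint): Plunger travel in m: 0 up, 0.028 fully down (hard stop). Moves straight down; the spring gives 3.3 N when up and 6.4 N when down, and moving the blank adds a few newtons (about 10 N in all, more if pressed fast). It springs back by itself when released. The pusher moves 2.6 times as far as the plunger.
- blank0: The lowest of three alike blue blanks, the one that comes out: solid disc 40 mm across, 12 mm thick, about 30 g. Origin at the centre of its underside, z along its axis.
- blank1: The second blue blank, just like blank0, standing on it in the magazine. Origin at the centre of its underside.
- blank2: The third blue blank, on top of the stack. Origin at the centre of its underside.
- green_spot: Round green marking 76 mm across with a thin white ring near its rim, printed flush on the counter (nothing to bump over). Origin at its centre. To the left or right of the place where the blank comes out, 11 to 17 cm off the feeder's centre line.
- orange_spot: The same kind of marking in orange, on the other side; not to be used. Origin at its centre.
- tape_roll: small masking tape roll, 31 mm across, 12 high, lying on the counter before the feeder; bystander. Origin under its centre.
- ring_clamp: wooden ring clamp, 138 x 25 x 21 mm, lying behind the feeder; bystander. Origin under its centre.
- card_tray: open card tray of abrasives, 46 x 60 x 27 mm; bystander. Origin under its centre.
- pliers: pliers with dark blue grips, 54 x 120 x 20 mm; bystander. Origin under its centre.
- tweezers: steel tweezers, 125 mm long; bystander. Origin under its centre.
- glass_dish: glass dish of copper rings, 70 mm across, 20 high; bystander. Origin under its centre.

How it is judged:
On the way, in this order (a step that is already met when the one before it is completed fails the run):
1. the plunger is pressed all the way down (24 mm of its 28 mm or more) (value of joint plunger above 0.024 m), for 0.05 s.
2. the plunger is back up and one blank lies flat on the counter, clear of the feeder (value of joint plunger below 0.004 m and x of blank0 in the frame of feeder below -0.044 m and angle between blank0's own z axis and vertical below 0.1 rad and height (world z) of blank0 below 0.004 m), for 0.1 s.
3. the blank lies wholly on the green spot (horizontal distance between blank0 and green_spot below 0.018 m and angle between blank0's own z axis and vertical below 0.1 rad and height (world z) of blank0 below 0.004 m), for 0.2 s.
At the end, for the whole second after the job is handed in: The dispensed blank lies flat and still on the counter, wholly on the green spot (centres within 18 mm); the plunger is up; the two other blanks stand in the magazine, dropped down by one (all of step 3 and linear speed of blank0 below 0.01 m/s and value of joint plunger below 0.004 m and x of blank1 in the frame of feeder between -0.008 and 0.008 m and y of blank1 in the frame of feeder between -0.008 and 0.008 m and x of blank2 in the frame of feeder between -0.008 and 0.008 m and y of blank2 in the frame of feeder between -0.008 and 0.008 m and height (world z) of blank1 below 0.004 m and height (world z) of blank2 below 0.016 m); the robot touches nothing.
It fails at once if a second blank leaves the magazine (x of any of blank1, blank2 in the frame of feeder below -0.012 m or x of any of blank1, blank2 in the frame of feeder above 0.012 m).
It fails at once if a blank is lifted (10 mm or more) (height (world z) of blank0 above 0.01 m or height (world z) of blank1 above 0.022 m or height (world z) of blank2 above 0.034 m).
It fails at once if a bystander is moved by more than 15 mm (distance of any of tape_roll, ring_clamp, card_tray, pliers, tweezers, glass_dish from where it was at the start of the episode above 0.015 m).
It also fails if it takes over 54 s, if anything falls off the work surface, if the arm or the gripper's body presses on something with over 40 N, if the wrist force passes 120 N, or if a joint passes its speed limit or range.

## Working session

There is one attempt and no reset: what is moved stays moved. The work goes in short steps, Python scripts to look and compute and a shell command to move; the robot and the scene stay as the last step left them, time stands still between calls to the robot, and variables do not carry over. Pictures are saved under pics/ and viewed, at most 10 in all, crops included, and the job is handed in when it is done.

```bash
mkdir -p pics; cat > h.py <<'E'
import numpy as np, cv2
from station import sense, eyes, workorder, manip
def snap(n,f):
    im=eyes.snapshot(n); cv2.imwrite('pics/'+f,im[:,:,::-1]); return im
def px2w(n,u,v,z=0.0,P=None):
    p=P or eyes.camera_params(n); R=cv2.Rodrigues(np.array(p['rvec'],float))[0]; t=np.array(p['tvec'],float)
    d=R.T@np.array([(u-p['cx'])/p['fx'],(v-p['cy'])/p['fy'],1]); c=-R.T@t
    return c+d*(z-c[2])/d[2]
E
python3 - <<'E'
from h import *
a=snap('scene','s1.png');b=snap('side','d1.png')
s=sense();print(s['tcp_pos'],s['tool_rot'],s['t'],manip.tips_ahead)
E
```

```text
[6.24499407e-01 1.07246295e-04 3.03024775e-01] [ 7.07123754e-01  7.07089119e-01 -5.44712870e-04 -8.23292329e-04] 0.1 0.0726
```

View pics/s1.png

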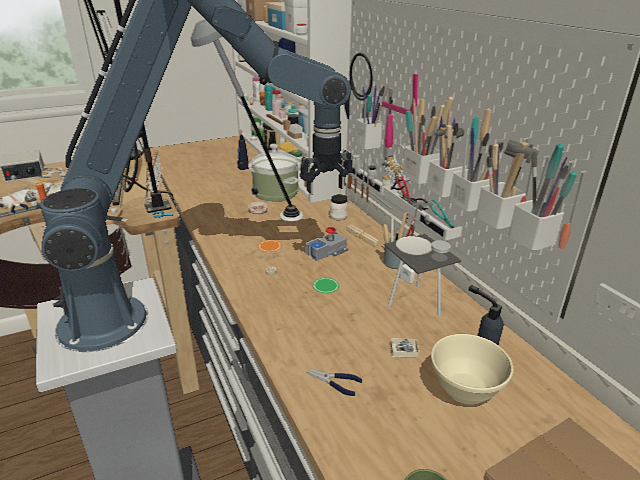

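View pics/d1.png

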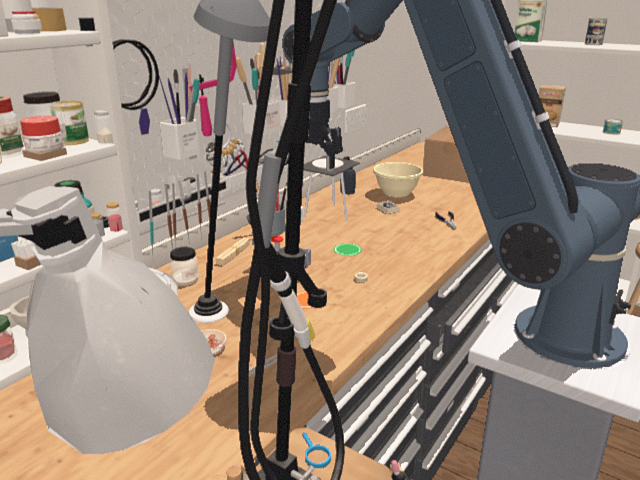

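The scene shows the feeder near (326,243), the green spot at (326,285), the orange spot at (270,245) and the tape roll at (271,271). I'll enlarge the feeder area and look with the wrist camera.

```bash
python3 - <<'E'
from h import *
a=cv2.imread('pics/s1.png'); c=cv2.resize(a[195:305,235:395],None,fx=5,fy=5,interpolation=cv2.INTER_CUBIC)[:550]; cv2.imwrite('pics/s1c.png',c)
snap('wrist','w1.png')
for n,u,v,z in [('green',326,285,0),('orange',270,245,0),('tape',271,271,0.006),('plung',330,231,.072),('feeder',326,245,.036),('lampbase',290,213,0),('stand1',391,303,0),('stand2',438,312,0)]: print(n,px2w('scene',u,v,z).round(3))
E
```

```text
green [ 0.586 -0.095  0.   ]
orange [0.523 0.182 0.   ]
tape [0.469 0.03  0.006]
plung [0.679 0.067 0.072]
feeder [0.658 0.051 0.036]
lampbase [0.67  0.366 0.   ]
stand1 [ 0.707 -0.244  0.   ]
stand2 [ 0.797 -0.329  0.   ]
```

View pics/s1c.png

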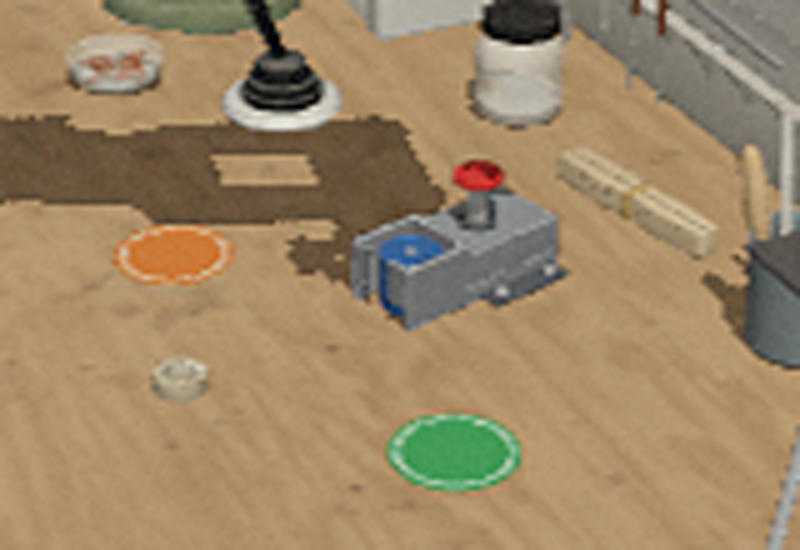

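View pics/w1.png

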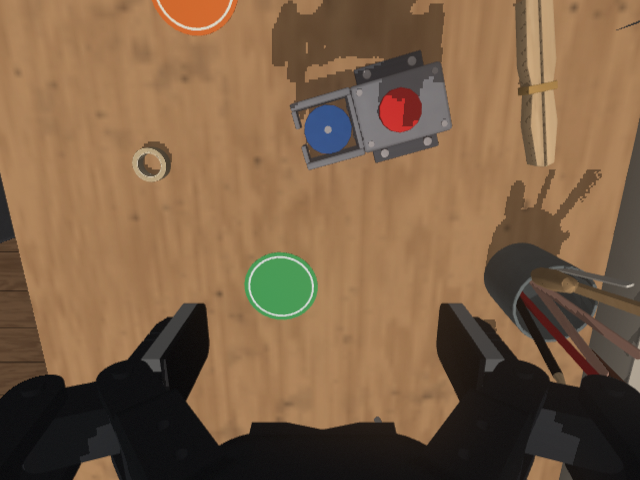

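The wrist view shows the stack at (328,130), the plunger at (400,110), green at (281,286), the tape at (151,165). Image right is +x and image up is +y.

```bash
python3 - <<'E'
from h import *
g=lambda u,v,z:px2w('wrist',u,v,z)[:2]
st=g(328,130,.036);pl=g(400,110,.072);gr=g(281,286,0);ta=g(151,165,.012)
d=pl-st;print('len',np.linalg.norm(d),'yaw',np.degrees(np.arctan2(d[1],d[0])));u=d/np.linalg.norm(d)
for c in [(353,92,.036),(437,62,.036),(451,129,.036),(366,151,.036),(291,104,.042),(309,168,.042)]: print(c,g(*c).round(4))
f=(st+pl-.055*u)/2
print('st',st,'pl',pl,'gr',gr,'tape',ta,'feeder',f,'landing',f-.07*u,'gr-land',gr-(f-.07*u))
n=np.array([-u[1],u[0]]);print('green in feeder',(gr-f)@u,(gr-f)@n)
from scipy.spatial.transform import Rotation as Ro
print(Ro.from_quat(sense()['tool_rot']).as_matrix().round(3))
E
```

```text
len 0.05454869444811218 yaw 16.08193734833997
(353, 92, 0.036) [0.6488 0.0941]
(437, 62, 0.036) [0.7152 0.1164]
(451, 129, 0.036) [0.7311 0.065 ]
(366, 151, 0.036) [0.6608 0.0471]
(291, 104, 0.042) [0.5986 0.0847]
(309, 168, 0.042) [0.6125 0.0336]
st [0.62853427 0.06431397] pl [0.68094829 0.0794246 ] gr [ 0.58059075 -0.09310951] tape [0.4666308  0.03290797] feeder [0.62831745 0.06425146] landing [0.56105679 0.04486063] gr-land [ 0.01953396 -0.13797015]
green in feeder -0.08944982665798723 -0.13798203050608096
[[-0.     1.    -0.002]
 [ 1.     0.     0.   ]
 [ 0.    -0.002 -1.   ]]
```

```bash
python3 -m inch '[{"dx":2.0,"dy":1.4,"dz":2},{"dx":2.0,"dy":1.4,"dz":3},{"dx":2.0,"dy":1.4,"dz":3},{"dx":1.9,"dy":1.45,"dz":3},{"dz":2.5},{},{}]' 0 30; python3 - <<'E'
from h import *
snap('wrist','w2.png');print(sense()['tcp_pos'])
E
```

```text
[6.24662998e-01 1.11748287e-04 3.03287320e-01]invalid input at $[0]: expected keys dx, dy, dz, wx, wy, wz
```

View pics/w2.png

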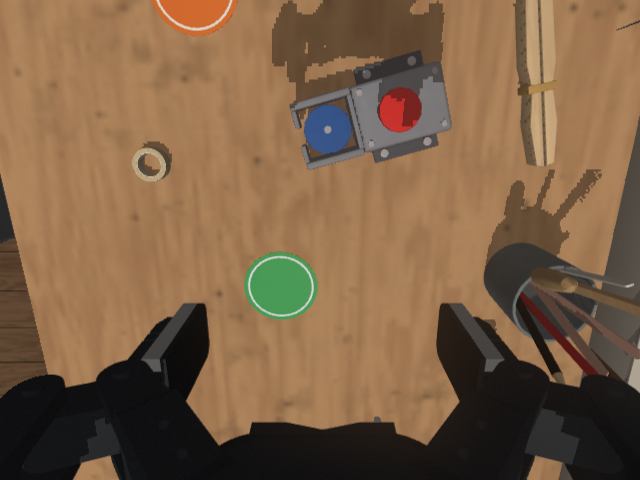

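The call was refused because every row needs all six keys, so nothing moved and the view is unchanged. I'll resend it complete.

```bash
python3 -m inch '[{"dx":2.0,"dy":1.4,"dz":2,"wx":0,"wy":0,"wz":0},{"dx":2.0,"dy":1.4,"dz":3,"wx":0,"wy":0,"wz":0},{"dx":2.0,"dy":1.4,"dz":3,"wx":0,"wy":0,"wz":0},{"dx":1.9,"dy":1.45,"dz":3,"wx":0,"wy":0,"wz":0},{"dx":0,"dy":0,"dz":2.5,"wx":0,"wy":0,"wz":0},{"dx":0,"dy":0,"dz":0,"wx":0,"wy":0,"wz":0},{"dx":0,"dy":0,"dz":0,"wx":0,"wy":0,"wz":0}]' 0 30; python3 - <<'E'
from h import *
snap('wrist','w3.png')
E
```

```text
t: 1.08
tcp_pos: [0.6819, 0.0788, 0.1697]
tool_rot: [0.707, 0.707, 0.0, 0.0]
force: [1.1, 0.3, -0.3]
finger_gap: 0.005
gripper_force: 0.0
```

View pics/w3.png

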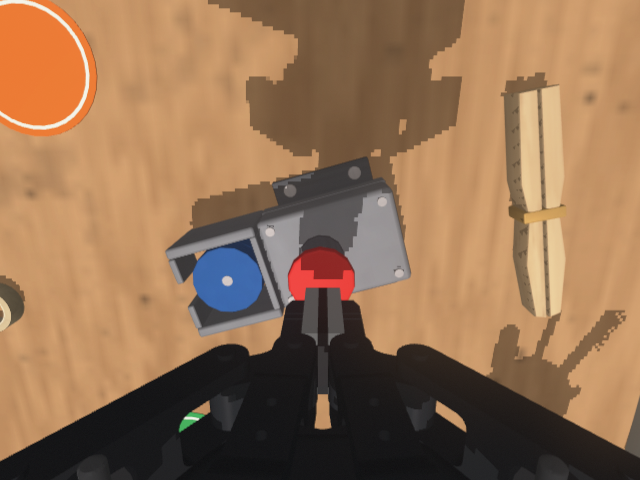

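The shut fingertips at (322,300) sit over the red head. Next is a slow press, about 3.5 cm/s.

```bash
python3 -m inch '[{"dx":0,"dy":0,"dz":1.8,"wx":0,"wy":0,"wz":0},{"dx":0,"dy":0,"dz":0.5,"wx":0,"wy":0,"wz":0},{"dx":0,"dy":0,"dz":0.45,"wx":0,"wy":0,"wz":0},{"dx":0,"dy":0,"dz":0.45,"wx":0,"wy":0,"wz":0},{"dx":0,"dy":0,"dz":0.45,"wx":0,"wy":0,"wz":0},{"dx":0,"dy":0,"dz":0.45,"wx":0,"wy":0,"wz":0},{"dx":0,"dy":0,"dz":0.45,"wx":0,"wy":0,"wz":0},{"dx":0,"dy":0,"dz":0.45,"wx":0,"wy":0,"wz":0},{"dx":0,"dy":0,"dz":0.45,"wx":0,"wy":0,"wz":0},{"dx":0,"dy":0,"dz":0,"wx":0,"wy":0,"wz":0}]'
```

```text
t: 2.38
tcp_pos: [0.6809, 0.0789, 0.1167]
tool_rot: [0.707, 0.707, -0.001, -0.0]
force: [-5.3, -0.6, 11.0]
finger_gap: 0.0
gripper_force: 6.2
```

The plunger is at the stop: tips at 44 mm, 11 N. Releasing it and backing off to look at the blank.

```bash
python3 -m inch '[{"dx":0,"dy":0,"dz":-1.0,"wx":0,"wy":0,"wz":0},{"dx":0,"dy":0,"dz":-2,"wx":0,"wy":0,"wz":0},{"dx":0,"dy":0,"dz":-4,"wx":0,"wy":0,"wz":0},{"dx":0.5,"dy":-3,"dz":-4,"wx":0,"wy":0,"wz":0},{"dx":0.5,"dy":-5,"dz":-2,"wx":0,"wy":0,"wz":0},{"dx":0.5,"dy":-4,"dz":0,"wx":0,"wy":0,"wz":0},{"dx":0,"dy":0,"dz":0,"wx":0,"wy":0,"wz":0},{"dx":0,"dy":0,"dz":0,"wx":0,"wy":0,"wz":0}]' 0.3; python3 - <<'E'
from h import *
snap('wrist','w4.png'); print(sense()['tcp_pos'])
import json; p=eyes.camera_params('wrist'); json.dump({k:np.array(v).tolist() for k,v in p.items()},open('w4.json','w'))
E
```

```text
t: 3.38
tcp_pos: [0.5629, 0.0939, 0.2454]
tool_rot: [0.707, 0.707, 0.001, 0.001]
force: [0.3, 0.4, -0.4]
finger_gap: 0.305
gripper_force: 0.0
[0.56323926 0.09384511 0.24506689]
```

View pics/w4.png

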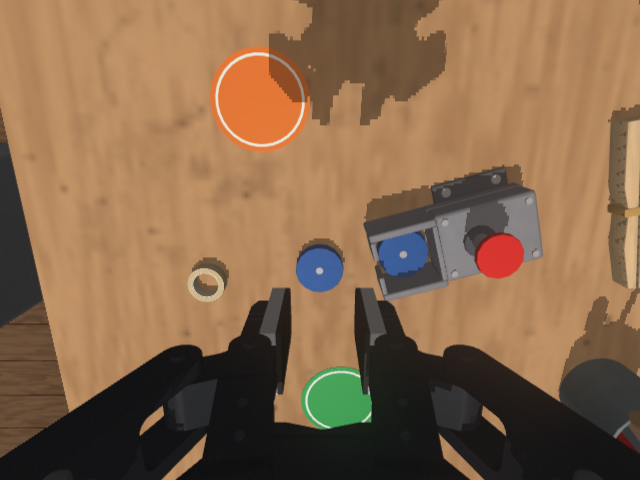

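The blank is out at (320,270), the plunger is up, the stack has dropped, and green is near (341,400). Next I compute the nudge.

```bash
python3 - <<'E'
from h import *
b=px2w('wrist',320,269.5,.012)[:2]; g=px2w('wrist',340,400,0)[:2]; g1=np.array([.5806,-.0931]); t=sense()['tcp_pos'][:2]
for G in (g,g1):
  d=G-b; print('b',b,'G',G,'d',d,np.linalg.norm(d),'turn',np.degrees(np.arctan2(d[0],-d[1])),'tcp-b',t-b)
u=(g1-b)/np.linalg.norm(g1-b); s=b-.05*u; print('start tcp',s,'move cm',(s-t)*100)
E
```

```text
b [0.56146757 0.04665818] G [ 0.58028785 -0.09336768] d [ 0.01882028 -0.14002586] 0.1412849783301153 turn 7.65500611492676 tcp-b [0.00177168 0.04718693]
b [0.56146757 0.04665818] G [ 0.5806 -0.0931] d [ 0.01913243 -0.13975818] 0.14106168815800105 turn 7.795145708196237 tcp-b [0.00177168 0.04718693]
start tcp [0.55468599 0.09619615] move cm [-0.85532659  0.23510372]
```

```bash
python3 -m inch '[{"dx":0.2,"dy":-0.9,"dz":4,"wx":0,"wy":0,"wz":-7.7},{"dx":0,"dy":0,"dz":5,"wx":0,"wy":0,"wz":0},{"dx":0,"dy":0,"dz":4,"wx":0,"wy":0,"wz":0},{"dx":0,"dy":0,"dz":2.5,"wx":0,"wy":0,"wz":0},{"dx":0,"dy":0,"dz":1.1,"wx":0,"wy":0,"wz":0},{"dx":0,"dy":0,"dz":0.4,"wx":0,"wy":0,"wz":0},{"dx":0,"dy":0,"dz":0,"wx":0,"wy":0,"wz":0}]'
```

```text
t: 4.3
tcp_pos: [0.5533, 0.096, 0.0749]
tool_rot: [0.658, 0.753, 0.0, 0.001]
force: [0.4, 0.4, 0.6]
finger_gap: 0.302
gripper_force: 0.0
```

```bash
python3 -m inch '[{"dx":-1,"dy":0.1,"dz":0,"wx":0,"wy":0,"wz":0},{"dx":-0.8,"dy":0,"dz":0,"wx":0,"wy":0,"wz":0},{"dx":-0.6,"dy":0,"dz":0,"wx":0,"wy":0,"wz":0},{"dx":-0.8,"dy":0,"dz":0,"wx":0,"wy":0,"wz":0},{"dx":-1.2,"dy":0,"dz":0,"wx":0,"wy":0,"wz":0},{"dx":-1.5,"dy":0,"dz":0,"wx":0,"wy":0,"wz":0},{"dx":-1.5,"dy":0,"dz":0,"wx":0,"wy":0,"wz":0},{"dx":-1.3,"dy":0,"dz":0,"wx":0,"wy":0,"wz":0},{"dx":-0.8,"dy":0,"dz":0,"wx":0,"wy":0,"wz":0},{"dx":-0.5,"dy":0,"dz":0,"wx":0,"wy":0,"wz":0}]'; python3 - <<'E'
from h import *
snap('wrist','w5.png')
snap('scene','s5.png'); print(sense()['tcp_pos'])
a=cv2.imread('pics/s5.png')[240:310,290:370]; w=cv2.imread('pics/w5.png')
cv2.imwrite('pics/m5.png',np.hstack([cv2.resize(a,(400,350),interpolation=2),cv2.resize(w,(400,350))]))
E
```

```text
t: 5.55
tcp_pos: [0.5669, -0.0035, 0.0744]
tool_rot: [0.658, 0.753, 0.0, -0.0]
force: [0.2, -0.4, -0.6]
finger_gap: 0.297
gripper_force: 0.3
[ 0.56695198 -0.00339124  0.07438311]
```

View pics/m5.png

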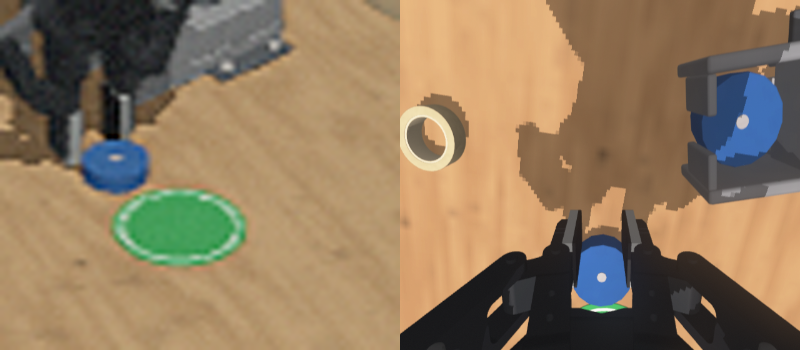

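The blank is cradled ahead of the fingers: wrist (322,380), scene (313,271). Working out the remaining distance.

```bash
python3 - <<'E'
from h import *
g=np.array([.5805,-.0932]); print('green scene',px2w('scene',290+180/5,240+227/5,0))
th=np.radians(7.7); tx=np.array([-np.sin(th),np.cos(th)]); ty=np.array([np.cos(th),np.sin(th)])
for b in (px2w('scene',313.1,271.2,.012)[:2],px2w('wrist',321.5,380,.012)[:2]):
  d=g-b; print(b,'ahead of tcp',(b-sense()['tcp_pos'][:2])@-tx,'rem dx',d@tx*100,'dy',d@ty*100)
E
```

```text
green scene [ 0.58544681 -0.09633479  0.        ]
[ 0.57560648 -0.03156325] ahead of tcp 0.029077571254860997 rem dx -6.173664825864134 dy -0.3409075175218167
[ 0.56952918 -0.02992282] ahead of tcp 0.02663766000509566 rem dx -6.417655950840668 dy 0.23936326058972388
```

```bash
python3 -m inch '[{"dx":-0.6,"dy":0.05,"dz":0,"wx":0,"wy":0,"wz":0},{"dx":-1.0,"dy":0.05,"dz":0,"wx":0,"wy":0,"wz":0},{"dx":-1.2,"dy":0.05,"dz":0,"wx":0,"wy":0,"wz":0},{"dx":-1.2,"dy":0.05,"dz":0,"wx":0,"wy":0,"wz":0},{"dx":-1.0,"dy":0,"dz":0,"wx":0,"wy":0,"wz":0},{"dx":-0.7,"dy":0,"dz":0,"wx":0,"wy":0,"wz":0},{"dx":-0.5,"dy":0,"dz":0,"wx":0,"wy":0,"wz":0},{"dx":-0.2,"dy":0,"dz":0,"wx":0,"wy":0,"wz":0},{"dx":0,"dy":0,"dz":0,"wx":0,"wy":0,"wz":0}]' && python3 -m inch '[{"dx":1,"dy":0,"dz":0,"wx":0,"wy":0,"wz":0},{"dx":3,"dy":0,"dz":0,"wx":0,"wy":0,"wz":0},{"dx":1,"dy":0,"dz":-2,"wx":0,"wy":0,"wz":0},{"dx":0,"dy":0,"dz":-5,"wx":0,"wy":0,"wz":0},{"dx":-3,"dy":0,"dz":-5,"wx":0,"wy":0,"wz":0},{"dx":-4,"dy":0,"dz":-3,"wx":0,"wy":0,"wz":0},{"dx":0,"dy":0,"dz":0,"wx":0,"wy":0,"wz":0},{"dx":0,"dy":0,"dz":0,"wx":0,"wy":0,"wz":0}]'; python3 - <<'E'
from h import *
snap('wrist','w6.png'); print(sense()['tcp_pos'])
E
```

```text
t: 6.78
tcp_pos: [0.5774, -0.066, 0.0744]
tool_rot: [0.658, 0.753, 0.0, -0.0]
force: [0.1, 0.7, -0.3]
finger_gap: 0.299
gripper_force: 0.0
t: 7.78
tcp_pos: [0.5794, -0.0854, 0.2249]
tool_rot: [0.658, 0.753, 0.0, -0.0]
force: [-0.0, 0.9, -0.7]
finger_gap: 0.302
gripper_force: 0.0
[ 0.57902435 -0.08491426  0.22406061]
```

View pics/w6.png

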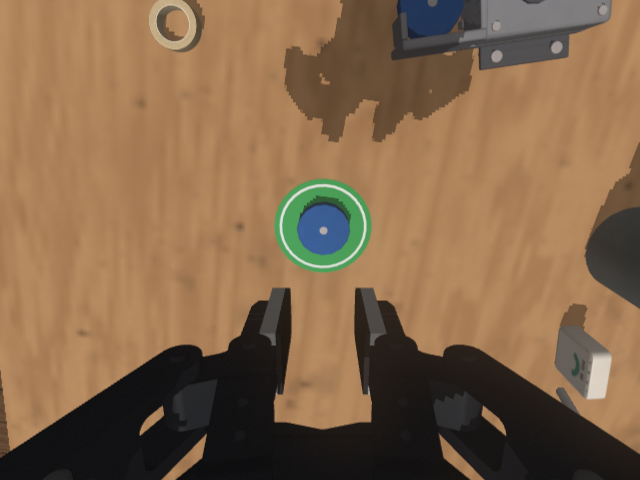

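The blank at (323,230) lies well inside the green spot centred at (323,225), about 4 mm off centre. The arm is clear, so I'm handing in.

```bash
python3 -c "
from station import workorder; print(workorder.sign_off())"
```

```text
the job is handed in; nothing more can be done
None
```

I pressed the plunger once, one blank came out, and I nudged it onto the green spot about 4 mm off centre; the plunger is up and the job is handed in, but the sign-off returned no verdict.

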